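# Clear the cut blank into the drop chute

### The job

Swing the flip stop up and right back over the fence and leave it there. Then clear the freshly cut white blank that was trapped between the stop and the clamped board: slide it along the bed without lifting it, and push it off the ledge so that it drops into the chute and slides to the bottom. There is no room for a finger behind it at first; press and push only lightly, as its gloss faces mark easily, and leave the other things where they are.

Things in the scene. Friction and masses are not known exactly. Their poses are not given: they have to be found in the camera images.
- station: fixed crosscut station. Origin on the bench under the corner where fence face and ledge meet; x square to the fence, away from the worker; y along the fence from the ledge to the saw slot; z up. In mm: flat bed top at z 120, x -160 to 90, y 0 (ledge, the open end) to 460; fence on the bed with face at x 0, 30 thick, top at z 160
- stock_end (a point): middle of the upper edge of the end of the white board (95 wide, 18 thick, the blank's height) that stays clamped on the bed against the fence, at station y = 196.5 mm; the board runs on to y = 496 mm, a toggle clamp stands over it at y = 335 to 385 mm, up to 195 mm above the bench
- ledge (a point): point on the upper edge of the ledge (bed top, station z = 120 mm), 47.5 mm in front of the fence face; station y = 0
- chute (a point): middle of the bottom end of the chute floor (station x -48.5, y -205, z 10 mm). The chute lies beyond the ledge (station y = 0 to -204 mm): 127 mm wide inside (station x = -112 to 15 mm), slick floor falling from z = 95 mm at the ledge to 12 mm at a 60 mm high end wall; low side walls
- blank: blank to be cleared: white-faced chipboard 95 (its x) x 120 (y) x 18 mm (z), 110 to 220 g, origin at the centre of its underside. Lies flat on the bed 0 to 4 mm off the fence; rear end one saw cut (about 4 mm) from the clamped board. Slick on bed and chute (friction about 0.3); moves with fingertips pressed on it with 6 to 15 N. Pressing is stiff (10 to 20 N per mm); over 25 N marks it
- stop (a joint): hinge of the steel flip stop (rad): 0 = down, hanging in front of the fence and barring the way to the ledge; grows as it swings up and back over the fence, to 3.0 at its end. Stiff hinge, stays where it is left; about 3 N at point stop_arm moves it
- stop_hinge (a point): middle of the flip stop's hinge axis, 55 mm above the bed top, 12 mm behind the fence face, station y = 58 mm; the axis runs along station y. The carrier's two cheeks, 36 mm wide over all, reach 14 mm round the axis
- stop_arm (a point): point on the stop's arm, 48 mm from the hinge axis, where it can be pinched: arm 24 mm wide along station y, 14 mm thick; it carries a leg of the same width, 12 mm thick, 54 mm from the axis, that hangs 51 mm below the axis level when down. With the stop down the point lies straight in front of the axis, level with it
- try_square: bystander: try square with dark wooden stock lying on the front of the bed, about 110 x 56 mm, 16 mm high
- tape: bystander: black tape measure 66 x 34 x 62 mm standing on the clamped board
- runner: bystander: steel drawer runner 300 x 45 x 13 mm on the bench, long along its x
- screwdriver: bystander: screwdriver lying on the bench
- glue: bystander: white glue bottle, 64 mm across, 170 mm high
- fittings: bystander: grey open bin 150 x 100 x 60 mm with small steel fittings
- blank_pair: bystander: two finished blanks, one on the other, 95 x 120 x 36 mm, on the bench

How it is judged:
By the outcome, as a careful person would: the job done as asked, in the order asked, and still so for the second after the job is handed in, with the robot touching nothing.
It also fails if it takes over 72 s, if anything falls off the work surface, if the arm or the gripper's body presses on something with over 40 N, if the wrist force passes 120 N, or if a joint passes its speed limit or range.

### The arm

A 7-joint arm with a two-finger parallel gripper is mounted at the origin on the work surface. World frame = base frame: x ahead of the robot, y to its left, z up, the work surface at z = 0. Lengths are in m, angles in rad, forces in N, time in s.
With the tool pointing down it reaches from about 0.4 to 0.85 m from the base axis. Payload 4.5 kg.
Tool frame: the origin (TCP) lies on the centre line of the jaws, within the pads' length; the fingertips stand 8 mm ahead of it and the grasp point (between the pads) lies 11 mm behind it; z points along the fingers, x is the direction in which the jaws open and shut, and the axes are right-handed (so a half turn about z gives the same grasp; the last joint's range is limited). The gripper opens to 88 mm and grips with 3 to 60 N. Pads are 18 mm wide; open, the fingers measure 123 mm over their backs; the gripper's body (75 mm by 187 mm) begins 45 mm behind the grasp point.
Start: joints at [-1.098, 0.689, -0.195, 1.565, 0.157, 0.902, -0.215], TCP at [0.266, 0.566, 0.247] pointing down, gripper open.
Joint ranges: [-3.01, 3.01], [-0.46, 2.08], [-1.47, 1.51], [0.13, 2.56], [-1, 4.14], [0.04, 2.09], [-2.66, 2.66]. Speed limits (rad/s): [2.57, 2.57, 3.14, 3.14, 3.14, 3.14, 3.14].

### API

Orientations are given as a unit quaternion [x, y, z, w].
In Python, from plant import r gives the robot as it stands.
- The arm moves only by the shell command python3 -m pendant 'ROWS' [FORCE]. ROWS is JSON, a list of rows, each a list of 3 entries, a list of its own where there are three numbers: the turn, a rotation vector about the tool's x, y, z in rad, then the shift along the tool's x, y, z in m, then the opening, from 0 (shut) to 1 (fully open). In form: [[[wx, wy, wz], [tx, ty, tz], claw], ...]. A call has 1 to 10 rows; each row is the pose to reach, as a shift and turn from the pose commanded when the call began, along the tool's axes at that moment; what a row does not reach only later rows make up. A row lasts 1/10 s, in which the tool goes at most 50 mm and 8.59 degrees, less where a joint would pass 70% of its speed; a pose out of reach is approached as far as the arm can. A call with a gripper value outside its range is refused whole. The fingers move at their own pace and stop on an object; FORCE is the grip in N (left out, the last holds). Time passes only in rows, so rows that repeat a pose let the fingers close. It gives the time, the measured TCP pose, the force and the opening at its end, in the units of the state.
- r.get_state(): the state, without advancing time (a new reading comes with each control period).
- r.snapshot(name): name is "side" or "top"; returns a dict with "image" (480x640x3 uint8, red, green, blue), "mtx" (3x3 intrinsics, pixels), "R" (3x3) and "t" (3): a world point X has camera coordinates R X + t. Camera axes: x right, y down, z forward; pixel columns grow to the right and rows downward; lengths in m; the calibration is good to about 2 mm. A picture is of the moment at which its call begins. There is no depth.
- r.finish_job(): hands the job in, once; it reports no verdict.
The state is a dict: "clock": time; "q": joint angles; "qd": joint speeds; "joint_torque": joint torques, N m; "tool_pos": TCP position; "eef_rot": TCP orientation; "contact_force": force on the tool from outside, world axes, zero at the start; "moment": the same for the moment, N m; "opening": opening from 0.0 (shut) to 1.0 (fully open).
Only numpy, scipy, OpenCV 4.12 (cv2) and the standard library are available. Lean on these libraries where they do the work, as an engineer would, in place of code of your own. Each camera call takes 0.05 s, during which the arm holds its last target. There are 200 camera calls.

## Working session

There is one attempt and no reset: what is moved stays moved. The work goes in short steps, Python scripts to look and compute and a shell command to move; the robot and the scene stay as the last step left them, time stands still between calls to the robot, and variables do not carry over. Pictures are saved under pics/ and viewed, about 8 in all and at most 12, crops included, and the job is handed in when it is done.

```bash
mkdir -p pics; ls; python3 - <<'E'
from plant import r
import cv2
s=r.get_state();print(s)
for n in("side","top"):
    d=r.snapshot(n);cv2.imwrite(f"pics/{n}0.png",d["image"][:,:,::-1]);print(n,d["mtx"].tolist(),d["R"].tolist(),d["t"].tolist())
E
```

```text
pics
{'clock': 0.0, 'q': array([-1.09821497,  0.68996711, -0.19449715,  1.56631116,  0.15733315,
        0.9024847 , -0.21510634]), 'qd': array([-0.00080951, -0.00072203, -0.00015407, -0.00025922, -0.00222783,
        0.00095934,  0.00192834]), 'joint_torque': array([-1.56169306e-03, -5.27555144e+01, -1.26768060e+00, -1.53434533e+01,
       -5.27176692e-02,  6.36090888e-03,  1.77068428e-04]), 'tool_pos': array([0.26532859, 0.5652283 , 0.24592888]), 'eef_rot': array([ 8.44026538e-01,  5.36300675e-01, -7.02761989e-04,  5.43543880e-04]), 'contact_force': array([-0.04767191,  0.12170826,  0.31487157]), 'moment': array([ 0.06574626, -0.0096425 , -0.00458177]), 'opening': 1.001742963215946}
side [[563.1411099774799, 0.0, 322.9227060305324], [0.0, 563.1411099774799, 243.82215271412417], [0.0, 0.0, 1.0]] [[-0.8465879382612774, -0.5318930605706393, -0.019458543298968158], [-0.315061317325724, 0.530263192699951, -0.7871196305471195], [0.4289816186219394, -0.6602353509048519, -0.6164933513834908]] [0.4266593360518436, 0.2609655726855591, 1.5679120874439278]
top [[576.6579678198443, 0.0, 321.93214156224724], [0.0, 576.6579678198443, 233.62983381353942], [0.0, 0.0, 1.0]] [[-0.06331308942449167, -0.9979919914075194, 0.0018541289005831393], [-0.9738227122100305, 0.061373155089324845, -0.21886676544939895], [0.21831348536319706, -0.0156627239276999, -0.9757529918927934]] [0.021186866352160695, 0.5468129705367181, 1.564230923596438]
```

View pics/top0.png

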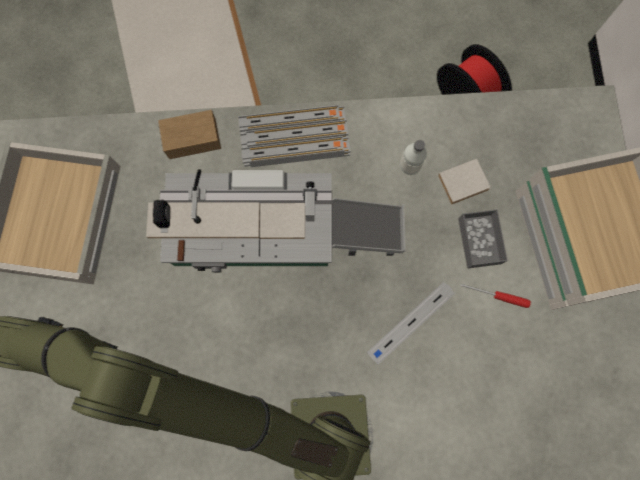

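View pics/side0.png

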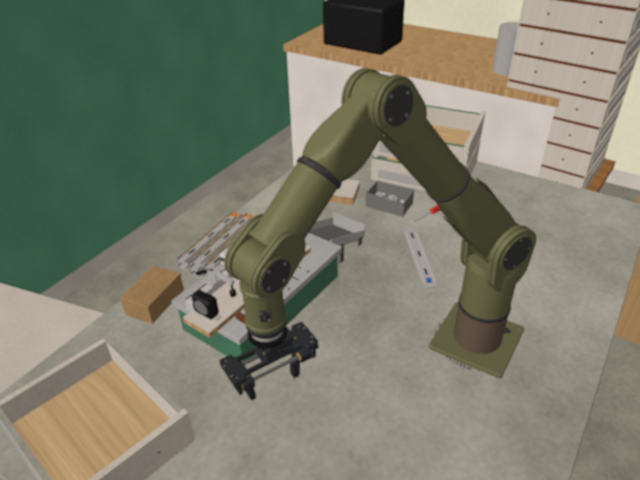

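The top view shows the station at cols 160–332 and rows 170–265. The chute is on its right (332–405), the flip stop is near (310,200), and the blank is at about cols 259–305. The square lies at (195,250) and the tape at (161,213). I'll zoom in next.

```bash
python3 - <<'E'
import cv2
a=cv2.imread("pics/top0.png")[160:280,150:420]
cv2.imwrite("pics/c1.png",cv2.resize(a[:,90:],None,fx=4.4,fy=4.4,interpolation=cv2.INTER_CUBIC))
E
```

```text
(no output)
```

View pics/c1.png

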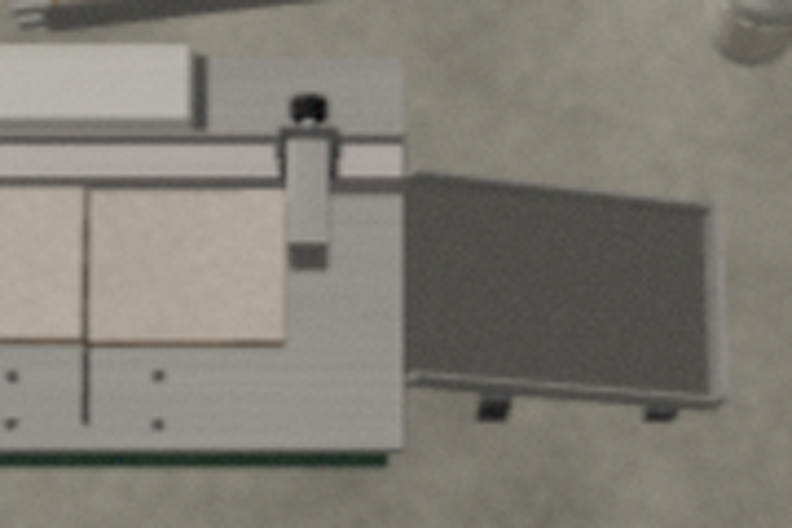

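The crop shows the ledge at crop column 404 and the bed corners at (404,58) and (404,449). The fence top front edge is at row 178, the blank spans (90..284, 190..342), the saw cut is at column 86, and the stop arm is at columns 288–327. Next I'll measure edges and fit the station pose.

```bash
cat > h.py <<'E'
import numpy as np
R=np.array([[-0.06331308942449167,-0.9979919914075194,0.0018541289005831393],[-0.9738227122100305,0.061373155089324845,-0.21886676544939895],[0.21831348536319706,-0.0156627239276999,-0.9757529918927934]])
t=np.array([0.021186866352160695,0.5468129705367181,1.564230923596438])
K=np.array([[576.6579678198443,0,321.93214156224724],[0,576.6579678198443,233.62983381353942],[0,0,1]])
C=-R.T@t
def ray(u,v,z):
    d=R.T@np.linalg.inv(K)@[u,v,1]; return C+d*(z-C[2])/d[2]
def proj(X):
    p=K@(R@np.asarray(X)+t); return p[:2]/p[2]
E
python3 - <<'E'
import cv2,numpy as np
from h import *
from scipy.optimize import least_squares
g=cv2.imread("pics/top0.png").astype(float)
gr=cv2.GaussianBlur(cv2.cvtColor(cv2.imread("pics/top0.png"),cv2.COLOR_BGR2GRAY).astype(float),(0,0),.8)
def peak(a,lo,hi):
    d=np.abs(np.diff(a[lo:hi])); i=int(np.argmax(d)); w=d[max(0,i-1):i+2]; return lo+.5+(np.arange(max(0,i-1),max(0,i-1)+len(w))@w)/w.sum()
led=[(peak(gr[v],326,338),v) for v in range(205,243,2)]
fr=[(u,peak(gr[:,u],257,266)) for u in range(230,326,4)]
fr=[p for p in fr]
ft=[(u,peak(gr[:,u],197,204)) for u in range(170,300,6)]
print(np.round([p[0] for p in led],1),np.round([p[1] for p in fr],1),np.round([p[1] for p in ft],1))
bf=[(u,peak(gr[:,u],234,242)) for u in range(264,302,4)]
be=[(peak(gr[v],300,309),v) for v in range(218,236,2)]
cut=[(u0,v) for v in range(206,236,3) for u0 in [255+np.argmin(gr[v,255:264])]]
def S(p,X): 
    c,s=np.cos(p[2]),np.sin(p[2]); d=X[:2]-p[:2]; return np.array([c*d[0]+s*d[1],-s*d[0]+c*d[1]])
W=lambda pts,z:[ray(u,v,z) for u,v in pts]
L=W(led,.12);F=W(fr,.12)
def res(p): return np.r_[[S(p,X)[1] for X in L],[S(p,X)[0]+.16 for X in F]]
f=least_squares(res,[ray(331,205,.12)[0],ray(331,205,.12)[1],0],loss='soft_l1',f_scale=.001);p=f.x;print(p,np.round(np.abs(f.fun).mean()*1e3,2))
print("front edge fence top x",np.round([1e3*S(p,X)[0] for X in W(ft,.16)],1))
print("blank front x",np.round([1e3*S(p,X)[0] for X in W(bf,.138)],1))
print("blank end y",np.round([1e3*S(p,X)[1] for X in W(be,.138)],1))
print("cut y",np.round([1e3*S(p,X)[1] for X in W(cut,.138)],1))
for n,(u,v),z in [("stop L",(288,150),.182),("stop R",(327,150),.182),("leg end",(308,243),.182),("bedback",(404,58),.12),("chute br",(720,400),.06)]:
    print(n,1e3*S(p,ray((u+.5)/4.4-.5+240,(v+.5)/4.4-.5+160,z)))
print(C)
E
```

```text
[331.3 331.3 331.3 331.3 331.3 331.3 331.3 331.3 331.3 331.3 331.3 331.3
 331.3 331.3 331.3 331.3 331.3 331.3 331.3] [261.7 261.7 261.7 262.2 261.7 261.7 261.7 261.7 261.7 262.2 261.7 261.7
 261.7 261.7 261.7 261.7 261.7 261.7 261.7 261.7 261.7 261.7 261.7 261.7] [199.5 199.5 199.5 202.  197.9 201.8 199.4 199.5 199.5 199.4 199.5 199.4
 199.5 199.4 199.5 199.6 199.6 199.6 199.6 199.6 199.6 202.2]
[ 0.61479266 -0.0430352  -0.06265528] 0.14
front edge fence top x [ 2.   1.9  1.9 -5.1  6.2 -4.4  2.3  2.   2.   2.   2.   2.   2.   2.
  1.9  1.5  1.5  1.6  1.6  1.5  1.6 -5.7]
blank front x [-94.8 -95.  -94.9 -95.  -94.9 -94.9 -94.9 -94.9 -94.6 -94.7]
blank end y [72.2 72.2 72.9 74.8 74.7 74.7 74.5 74.6 74.6]
cut y [195.9 195.7 195.5 195.3 195.1 195.  194.8 194.6 194.4 194.2]
stop L [11.44427289 70.10627016]
stop R [11.44081924 46.68340425]
leg end [-46.22367611  57.86549842]
bedback [90.38291758 -1.01737064]
chute br [-117.88934471 -202.36013362]
[0.19234759 0.0120848  1.64594291]
```

```bash
cat >> h.py <<'E'
from scipy.spatial.transform import Rotation as Ro
P=np.array([.6155,-.0430]); YAW=-.0627
c,s=np.cos(YAW),np.sin(YAW)
def st2w(x,y,z): return np.array([P[0]+c*x-s*y,P[1]+s*x+c*y,z])
def w2st(X): d=X[:2]-P; return np.array([c*d[0]+s*d[1],-s*d[0]+c*d[1],X[2]])
def go(*targets):
    from plant import r
    st=r.get_state(); q=Ro.from_quat(st["eef_rot"]); M=q.as_matrix()
    print("clk",round(st["clock"],2),"station",np.round(w2st(st["tool_pos"])*1e3,1),"F",np.round(st["contact_force"],1),"open",round(st["opening"],3))
    # desired: tool x along station y, z down
    yd=np.array([-s,c,0]); zd=np.array([0,0,-1.]); D=np.c_[yd,np.cross(zd,yd),zd]
    print("turn",np.round((q.inv()*Ro.from_matrix(D)).as_rotvec(),4))
    print("axes in station (cols tool x y z)\n",np.round(np.array([[c,s,0],[-s,c,0],[0,0,1]])@M,3))
    for T in targets: print(T,"->",np.round(M.T@(st2w(*T)-st["tool_pos"]),4))
E
python3 -c "
from h import *
go((-.036,.058,.28),(-.036,.058,.22))"
```

```text
clk 0.1 station [-387.6  585.2  246. ] F [0.2 0.2 0.1] open 1.001
turn [-2.00e-04  1.60e-03 -3.76e-01]
axes in station (cols tool x y z)
 [[ 0.367  0.93  -0.   ]
 [ 0.93  -0.367 -0.002]
 [-0.002  0.    -1.   ]]
(-0.036, 0.058, 0.28) -> [-0.3613  0.5206 -0.0333]
(-0.036, 0.058, 0.22) -> [-0.3612  0.5206  0.0267]
```

```bash
python3 -m pendant '[[[0,0,-0.1],[0,0,-0.034],0.6],[[0,0,-0.2],[-0.36,0.52,-0.034],0.6],[[0,0,-0.3],[-0.36,0.52,-0.034],0.6],[[0,0,-0.376],[-0.36,0.52,-0.034],0.6],[[0,0,-0.376],[-0.36,0.52,-0.034],0.6],[[0,0,-0.376],[-0.36,0.52,-0.034],0.6],[[0,0,-0.376],[-0.36,0.52,-0.034],0.6],[[0,0,-0.376],[-0.36,0.52,-0.034],0.6],[[0,0,-0.376],[-0.36,0.52,-0.034],0.6],[[0,0,-0.376],[-0.36,0.52,-0.034],0.6]]' 20; python3 -c "
from h import *
go((-.036,.058,.23),(-.036,.058,.164))"
```

```text
clock: 1.1
tool_pos: [0.4922, 0.1747, 0.2805]
eef_rot: [0.729, 0.685, -0.0, -0.0]
contact_force: [0.7, 1.8, 0.7]
opening: 0.6
clk 1.1 station [-136.7  209.6  280.5] F [0.7 1.8 0.7] open 0.6
turn [-0.0005  0.0002  0.0001]
axes in station (cols tool x y z)
 [[-0.  1. -0.]
 [ 1.  0. -0.]
 [-0. -0. -1.]]
(-0.036, 0.058, 0.23) -> [-0.1516  0.1008  0.0505]
(-0.036, 0.058, 0.164) -> [-0.1516  0.1008  0.1165]
```

```bash
python3 -m pendant '[[[0,0,0],[-0.15,0.1,0.02],0.6],[[0,0,0],[-0.15,0.1,0.02],0.6],[[0,0,0],[-0.15,0.1,0.04],0.6],[[0,0,0],[-0.15,0.1,0.04],0.6],[[0,0,0],[-0.15,0.1,0.04],0.6],[[0,0,0],[-0.15,0.1,0.04],0.6],[[0,0,0],[-0.15,0.1,0.04],0.6],[[0,0,0],[-0.15,0.1,0.04],0.6]]'; python3 - <<'E'
from h import *
from plant import r
import cv2
go((-.036,.058,.164))
a=r.snapshot("top")["image"][:,:,::-1]; b=r.snapshot("side")["image"][:,:,::-1]
f=lambda i:cv2.resize(i,(400,400),interpolation=cv2.INTER_CUBIC)
cv2.imwrite("pics/p5.png",np.hstack([f(a[150:270,240:360]),f(b[200:350,180:330])]))
E
```

```text
clock: 1.9
tool_pos: [0.5817, 0.0228, 0.2413]
eef_rot: [0.728, 0.686, 0.001, -0.0]
contact_force: [-0.1, 0.2, -0.4]
opening: 0.595
clk 1.9 station [-37.9  63.5 241.3] F [-0.1  0.2 -0.4] open 0.595
turn [ 0.0004 -0.0011  0.0029]
axes in station (cols tool x y z)
 [[-0.003  1.     0.   ]
 [ 1.     0.003  0.001]
 [ 0.001  0.    -1.   ]]
(-0.036, 0.058, 0.164) -> [-0.0056  0.0018  0.0773]
```

View pics/p5.png

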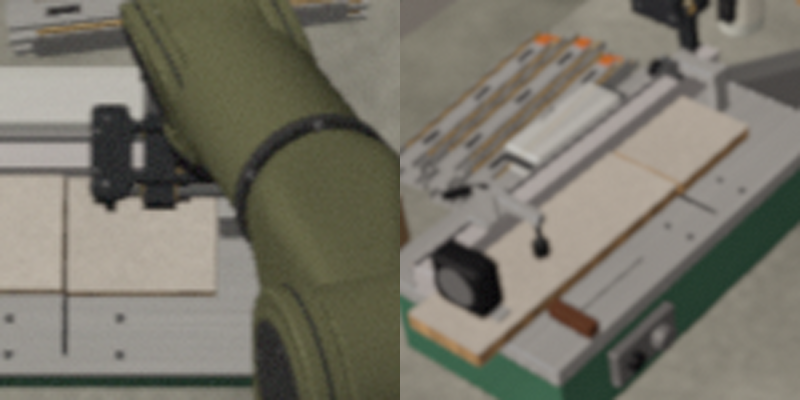

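The side crop shows the open fingers just above the stop (crop ~(690,40)); the arm covers that spot in the top view. I'll descend around the stop arm and pinch it.

```bash
python3 -m pendant '[[[0,0,0],[-0.0055,0.002,0.03],0.6],[[0,0,0],[-0.0055,0.002,0.055],0.6],[[0,0,0],[-0.0055,0.002,0.077],0.6],[[0,0,0],[-0.0055,0.002,0.077],0.6],[[0,0,0],[-0.0055,0.002,0.077],0.6]]' && python3 - <<'E'
from h import *
from plant import r
import cv2
go((-.036,.058,.164))
b=r.snapshot("side")["image"][:,:,::-1]
cv2.imwrite("pics/p6.png",cv2.resize(b[180:280,250:370],(720,600),interpolation=cv2.INTER_CUBIC))
E
```

```text
clock: 2.5
tool_pos: [0.5838, 0.0158, 0.1642]
eef_rot: [0.729, 0.685, 0.0, -0.0]
contact_force: [0.3, 0.6, 0.1]
opening: 0.6
clk 2.5 station [-35.4  56.7 164.2] F [0.3 0.6 0.1] open 0.6
turn [ 0.0001 -0.0003  0.0008]
axes in station (cols tool x y z)
 [[-0.001  1.     0.   ]
 [ 1.     0.001  0.   ]
 [ 0.     0.    -1.   ]]
(-0.036, 0.058, 0.164) -> [ 0.0013 -0.0006  0.0002]
```

View pics/p6.png

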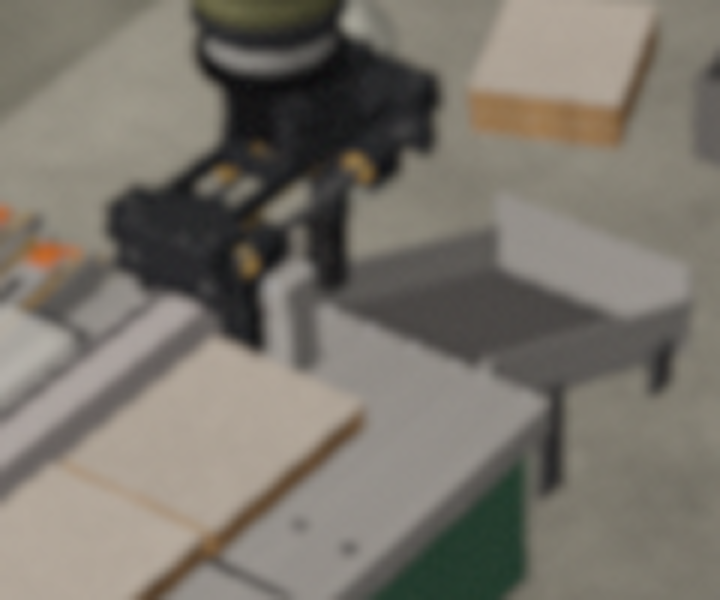

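The fingers straddle the stop's arm: the leg shows at (290,310), with a finger on each side at (240,320) and (330,240). I'll close on it and swing.

```bash
python3 -m pendant '[[[0,0,0],[0.0013,0,0],0.15],[[0,0,0],[0.0013,0,0],0.15],[[0,0,0],[0.0013,0,0],0.15],[[0,0,0],[0.0013,0,0],0.15],[[0,0,0],[0.0013,0,0],0.15],[[0,0,0],[0.0013,0,0],0.15]]' 20 && python3 -m pendant '[[[0,0,0],[0,0.0005,-0.005],0.15],[[0,0,0],[0,0.001,-0.0095],0.15],[[0,0,0],[0,0.0022,-0.014],0.15],[[0,0,0],[0,0.0038,-0.0187],0.15],[[0,0,0],[0,0.006,-0.023],0.15],[[0,0,0],[0,0.0084,-0.0271],0.15],[[0,0,0],[0,0.0084,-0.0271],0.15]]'
```

```text
clock: 3.15
tool_pos: [0.5841, 0.0178, 0.1641]
eef_rot: [0.729, 0.685, 0.001, -0.0]
contact_force: [-0.0, 4.8, 2.3]
opening: 0.269
clock: 3.85
tool_pos: [0.5886, 0.0176, 0.1896]
eef_rot: [0.728, 0.685, -0.002, -0.003]
contact_force: [-5.4, 6.5, -1.7]
opening: 0.271
```

```bash
python3 -m pendant '[[[0,0,0],[0,0.003,-0.0038],0.15],[[0,0,0],[0,0.0062,-0.0073],0.15],[[0,0,0],[0,0.0137,-0.0133],0.15],[[0,0,0],[0,0.0222,-0.0176],0.15],[[0,0,0],[0,0.0314,-0.0202],0.15],[[0,0,0],[0,0.041,-0.0209],0.15],[[0,0,0],[0,0.0505,-0.0196],0.15],[[0,0,0],[0,0.0596,-0.0165],0.15],[[0,0,0],[0,0.0596,-0.0165],0.15],[[0,0,0],[0,0.0596,-0.0165],0.15]]'; python3 - <<'E'
from h import *
from plant import r
import cv2
go((-.02,.058,.30))
b=r.snapshot("side")["image"][:,:,::-1]
cv2.imwrite("pics/p7.png",cv2.resize(b[180:280,250:370],(720,600),interpolation=cv2.INTER_CUBIC))
E
```

```text
clock: 4.85
tool_pos: [0.6506, 0.0137, 0.2071]
eef_rot: [0.729, 0.685, -0.0, -0.002]
contact_force: [-2.4, 5.6, 0.6]
opening: 0.271
clk 4.85 station [ 31.5  58.8 207.1] F [-2.4  5.6  0.6] open 0.271
turn [-0.0026 -0.0018  0.0009]
axes in station (cols tool x y z)
 [[-0.001  1.    -0.003]
 [ 1.     0.001  0.002]
 [ 0.002 -0.003 -1.   ]]
(-0.02, 0.058, 0.3) -> [-0.0006 -0.0517 -0.0928]
```

View pics/p7.png

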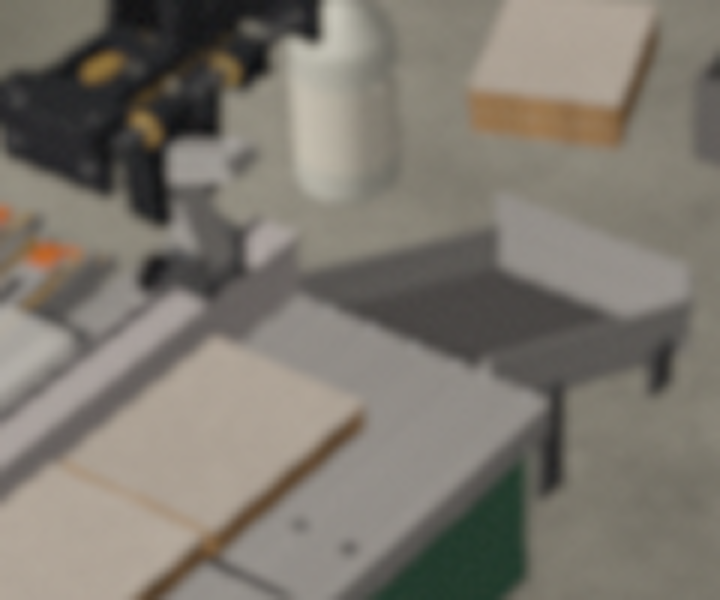

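The stop is at about 2 rad and held: its leg shows at (210,160), pointing forward. I'll release, retreat up and to the front, shut the fingers, then push the leg from the front.

```bash
python3 -m pendant '[[[0,0,0],[0,0,0],0.65],[[0,0,0],[0,0,0],0.65],[[0,0,0],[0,0,0],0.65],[[0,0,0],[-0.0006,0,-0.045],0.65],[[0,0,0],[-0.0006,0,-0.09],0.65],[[0,0,0],[-0.0006,-0.045,-0.09],0.1],[[0,0,0],[-0.0006,-0.085,-0.09],0],[[0,0,0],[-0.0006,-0.085,-0.06],0],[[0,0,0],[-0.0006,-0.085,-0.031],0],[[0,0,0],[-0.0006,-0.085,-0.031],0]]'; python3 -m pendant '[[[0,0,0],[0,0.01,0],0],[[0,0,0],[0,0.02,0],0],[[0,0,0],[0,0.03,0],0],[[0,0,0],[0,0.04,0],0],[[0,0,0],[0,0.048,0],0],[[0,0,0],[0,0.056,0],0]]';python3 -c "
from h import *
go((.043,.058,.238))"
```

```text
clock: 5.9
tool_pos: [0.5643, 0.0156, 0.2356]
eef_rot: [0.729, 0.684, -0.003, -0.002]
contact_force: [-0.1, -0.0, -0.3]
opening: 0.222
clock: 6.5
tool_pos: [0.6241, 0.0133, 0.2395]
eef_rot: [0.729, 0.684, 0.001, 0.001]
contact_force: [-1.3, -0.0, 0.2]
opening: 0.008
clk 6.5 station [  5.1  56.8 239.5] F [-1.3 -0.   0.2] open 0.008
turn [ 0.002  -0.0004 -0.0005]
axes in station (cols tool x y z)
 [[ 0.001  1.     0.002]
 [ 1.    -0.001  0.   ]
 [ 0.     0.002 -1.   ]]
(0.043, 0.058, 0.238) -> [0.0013 0.0379 0.0016]
```

```bash
python3 -m pendant '[[[0,0,0],[0.001,0.008,0],0],[[0,0,0],[0.001,0.016,0],0],[[0,0,0],[0.001,0.023,0],0],[[0,0,0],[0.001,0.029,0],0],[[0,0,0],[0.001,0.033,0],0],[[0,0,0],[0.001,0.033,0],0]]'; python3 -m pendant '[[[0,0,0],[0,0.0015,0],0],[[0,0,0],[0,0.003,0],0],[[0,0,0],[0,0.003,0],0]]'; python3 -m pendant '[[[0,0,0],[0,0.0015,0],0],[[0,0,0],[0,0.003,0],0],[[0,0,0],[0,0.003,0],0]]'; python3 -c "
from h import *
go((.043,.058,.238))"
```

```text
clock: 7.1
tool_pos: [0.6564, 0.0124, 0.2382]
eef_rot: [0.729, 0.685, 0.0, 0.0]
contact_force: [-0.0, -1.0, 0.2]
opening: 0.004
clock: 7.4
tool_pos: [0.6586, 0.0122, 0.2383]
eef_rot: [0.729, 0.685, -0.0, -0.0]
contact_force: [-1.8, -0.1, -1.1]
opening: 0.003
clock: 7.7
tool_pos: [0.6616, 0.012, 0.2382]
eef_rot: [0.729, 0.685, -0.0, -0.0]
contact_force: [-1.5, 0.2, -0.5]
opening: 0.006
clk 7.7 station [ 42.6  57.7 238.2] F [-1.5  0.2 -0.5] open 0.006
turn [-0.0004 -0.     -0.0001]
axes in station (cols tool x y z)
 [[ 0.  1. -0.]
 [ 1. -0.  0.]
 [ 0. -0. -1.]]
(0.043, 0.058, 0.238) -> [0.0003 0.0004 0.0002]
```

```bash
for i in 1 2 3; do python3 -m pendant '[[[0,0,0],[0,0.0015,0],0],[[0,0,0],[0,0.0015,0],0]]' | grep -E "pos|force"; done
```

```text
tool_pos: [0.6618, 0.012, 0.2381]
contact_force: [-4.5, -0.9, 1.0]
tool_pos: [0.6621, 0.0119, 0.238]
contact_force: [-6.9, -0.3, 3.3]
tool_pos: [0.6623, 0.012, 0.2378]
contact_force: [-11.5, 0.9, 5.1]
```

The force rose against the end stop at about 3.0 rad. Now I'll back off and go above the blank.

```bash
python3 -m pendant '[[[0,0,0],[0,-0.03,-0.002],0],[[0,0,0],[0,-0.06,-0.002],0],[[0,0,0],[0.03,-0.095,-0.002],0],[[0,0,0],[0.072,-0.095,0],0],[[0,0,0],[0.072,-0.095,0.03],0],[[0,0,0],[0.072,-0.095,0.06],0],[[0,0,0],[0.072,-0.095,0.08],0],[[0,0,0],[0.072,-0.095,0.08],0],[[0,0,0],[0.072,-0.095,0.08],0]]';python3 - <<'E'
from h import *
from plant import r
import cv2
go((-.0485,.130,.147))
a=r.snapshot("top")["image"][:,:,::-1]; b=r.snapshot("side")["image"][:,:,::-1]
f=lambda i:cv2.resize(i,(400,400),interpolation=cv2.INTER_CUBIC)
cv2.imwrite("pics/p8.png",np.hstack([f(a[150:270,240:360]),f(b[170:290,240:360])]))
E
```

```text
clock: 9.2
tool_pos: [0.5768, 0.0898, 0.1589]
eef_rot: [0.729, 0.685, 0.001, 0.0]
contact_force: [0.4, 0.0, -0.1]
opening: 0.005
clk 9.2 station [-46.9 130.1 158.9] F [ 0.4  0.  -0.1] open 0.005
turn [ 0.0017 -0.0007 -0.0001]
axes in station (cols tool x y z)
 [[ 0.     1.     0.002]
 [ 1.    -0.     0.001]
 [ 0.001  0.002 -1.   ]]
(-0.0485, 0.13, 0.147) -> [-0.0001 -0.0016  0.0119]
```

View pics/p8.png

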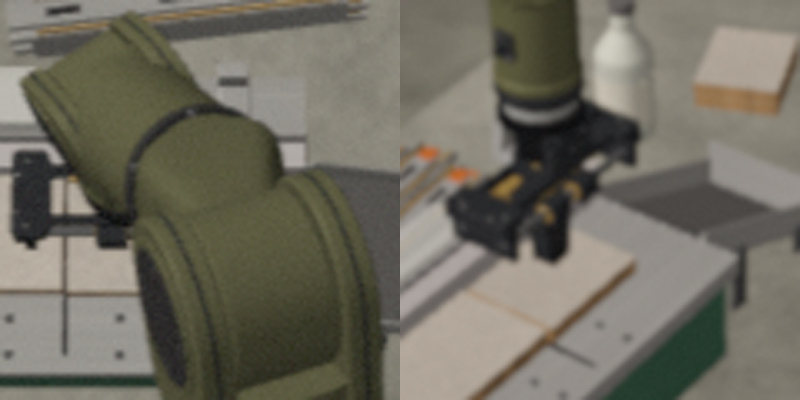

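The closed fingers are over the blank (crop ~(545,250)) and the bed in front of the ledge is free. I'll lower gently to contact.

```bash
python3 -m pendant '[[[0.0017,0,0],[0,-0.0016,0.005],0],[[0.0017,0,0],[0,-0.0016,0.009],0],[[0.0017,0,0],[0,-0.0016,0.011],0],[[0.0017,0,0],[0,-0.0016,0.011],0],[[0.0017,0,0],[0,-0.0016,0.011],0]]'|grep -E "pos|force"; for i in 1 2 3; do python3 -m pendant '[[[0,0,0],[0,0,0.0004],0],[[0,0,0],[0,0,0.0004],0]]' | grep -E "pos|force"; done
```

```text
tool_pos: [0.5743, 0.0896, 0.1473]
contact_force: [-0.2, -1.4, -0.3]
tool_pos: [0.5743, 0.0896, 0.147]
contact_force: [0.5, 0.3, 0.9]
tool_pos: [0.5743, 0.0896, 0.1466]
contact_force: [-0.7, -0.7, -0.4]
tool_pos: [0.5743, 0.0896, 0.1465]
contact_force: [-1.1, -1.0, 4.7]
```

```bash
for i in 1 2; do python3 -m pendant '[[[0,0,0],[0,0,0.0003],0],[[0,0,0],[0,0,0.0003],0]]' | grep -E "pos|force"; done;  python3 -m pendant '[[[0,0,0],[-0.001,0,0],0],[[0,0,0],[-0.003,0,0],0],[[0,0,0],[-0.005,0,0],0],[[0,0,0],[-0.007,0,0],0],[[0,0,0],[-0.01,0,0],0]]' | grep -E "pos|force"
```

```text
tool_pos: [0.5743, 0.0896, 0.1465]
contact_force: [-1.5, -0.6, 7.6]
tool_pos: [0.5743, 0.0896, 0.1465]
contact_force: [-2.5, -0.8, 10.0]
tool_pos: [0.5748, 0.0814, 0.1465]
contact_force: [1.1, 2.7, 6.5]
```

```bash
python3 -m pendant '[[[0,0,0],[-0.002,0,0.0003],0],[[0,0,0],[-0.005,0,0.0003],0],[[0,0,0],[-0.009,0,0.0003],0],[[0,0,0],[-0.013,0,0.0003],0],[[0,0,0],[-0.015,0,0.0003],0]]' | grep -E "pos|force"; python3 - <<'E'
from h import *
from plant import r
import cv2
go()
b=r.snapshot("side")["image"][:,:,::-1]
cv2.imwrite("pics/p9.png",cv2.resize(b[190:290,240:360],(720,600),interpolation=cv2.INTER_CUBIC))
E
```

```text
tool_pos: [0.5742, 0.0662, 0.1465]
contact_force: [-0.1, 2.6, 8.2]
clk 11.8 station [-48.  106.4 146.5] F [-0.1  2.6  8.2] open 0.009
turn [ 0.0022 -0.0029  0.0006]
axes in station (cols tool x y z)
 [[-0.001  1.     0.002]
 [ 1.     0.001  0.003]
 [ 0.003  0.002 -1.   ]]
```

View pics/p9.png

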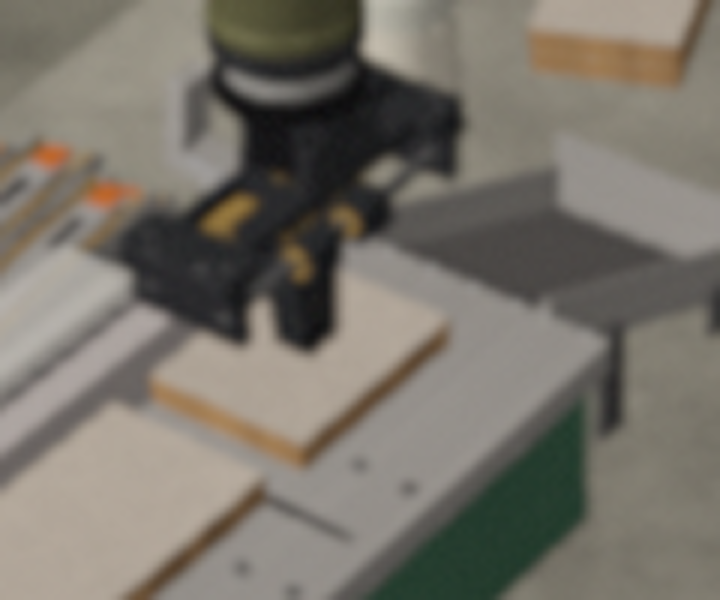

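The blank followed straight, leaving a gap to the board: its rear edge runs (150,385)–(300,460) and the board's from (120,405). The stop stands up and back at (190,110). I'll keep dragging.

```bash
python3 -m pendant '[[[0,0,0],[-0.003,0,0],0],[[0,0,0],[-0.008,0,0],0],[[0,0,0],[-0.013,0,0],0],[[0,0,0],[-0.018,0,0],0],[[0,0,0],[-0.022,0,0],0],[[0,0,0],[-0.024,0,0],0]]' | grep -E "pos|force"; python3 -m pendant '[[[0,0,0],[-0.003,0,0],0],[[0,0,0],[-0.008,0,0],0],[[0,0,0],[-0.013,0,0],0],[[0,0,0],[-0.018,0,0],0],[[0,0,0],[-0.022,0,0],0],[[0,0,0],[-0.024,0,0],0]]' | grep -E "pos|force"; python3 -c "
from h import *
go()"
```

```text
tool_pos: [0.5728, 0.0421, 0.1465]
contact_force: [0.1, 2.6, 8.2]
tool_pos: [0.5713, 0.0181, 0.1465]
contact_force: [-1.1, 2.9, 7.7]
clk 13.05 station [-48.   58.3 146.5] F [-1.1  2.9  7.7] open 0.007
turn [ 0.0023 -0.0026  0.0005]
axes in station (cols tool x y z)
 [[-0.     1.     0.002]
 [ 1.     0.     0.003]
 [ 0.003  0.002 -1.   ]]
```

```bash
python3 -m pendant '[[[0,0,0],[0,0,-0.01],0],[[0,0,0],[0,0,-0.03],0],[[0,0,0],[0.05,0,-0.03],0],[[0,0,0],[0.1,0,-0.03],0],[[0,0,0],[0.1,0,-0.03],0],[[0,0,0],[0.1,0,-0.03],0],[[0,0,0],[0.1,0,-0.03],0]]' | grep -E "pos|force"; python3 - <<'E'
from h import *
from plant import r
import cv2
go((-.0485,.158,.133))
b=r.snapshot("side")["image"][:,:,::-1]
cv2.imwrite("pics/p10.png",cv2.resize(b[190:290,240:360],(720,600),interpolation=cv2.INTER_CUBIC))
E
```

```text
tool_pos: [0.5758, 0.1148, 0.1751]
contact_force: [-0.8, 0.1, -0.6]
clk 13.75 station [-49.5 155.  175.1] F [-0.8  0.1 -0.6] open 0.004
turn [-0.0022  0.0018 -0.0015]
axes in station (cols tool x y z)
 [[ 0.002  1.    -0.002]
 [ 1.    -0.002 -0.002]
 [-0.002 -0.002 -1.   ]]
(-0.0485, 0.158, 0.133) -> [0.003  0.0011 0.0421]
```

View pics/p10.png

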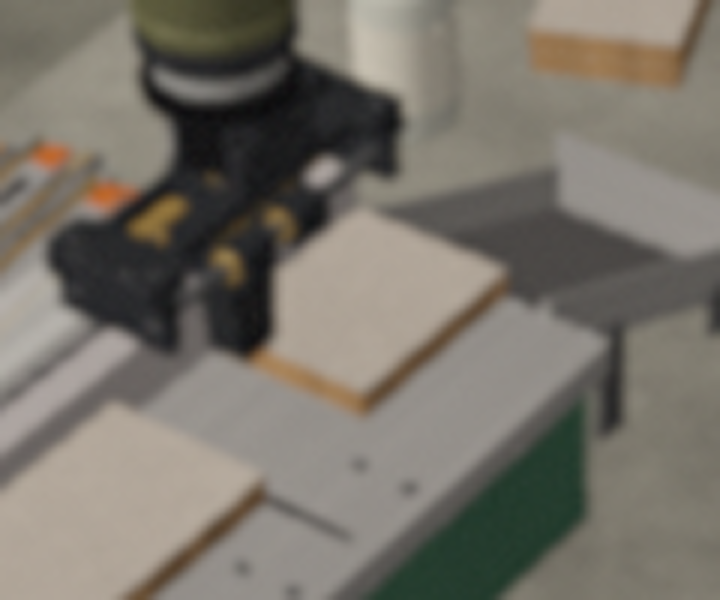

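A wide gap has opened behind the blank (rear edge (250,350)–(365,400)). I'll lower the fingers into it and push.

```bash
python3 -m pendant '[[[0,0,0],[0.004,0,0.01],0],[[0,0,0],[0.004,0,0.025],0],[[0,0,0],[0.004,0,0.036],0],[[0,0,0],[0.004,0,0.042],0],[[0,0,0],[0.004,0,0.042],0],[[0,0,0],[0.004,0,0.042],0]]' | grep -E "pos|force"; python3 -m pendant '[[[0,0,0],[-0.007,0,0],0],[[0,0,0],[-0.014,0,0],0],[[0,0,0],[-0.018,0,0],0],[[0,0,0],[-0.022,0,0],0],[[0,0,0],[-0.026,0,0],0],[[0,0,0],[-0.03,0,0],0],[[0,0,0],[-0.034,0,0],0]]' | grep -E "pos|force"; python3 -c "
from h import *
go((-.0485,.017,.133))"
```

```text
tool_pos: [0.5763, 0.1204, 0.1333]
contact_force: [-0.0, -0.1, -0.2]
tool_pos: [0.5741, 0.0866, 0.1333]
contact_force: [0.9, -0.4, 0.4]
clk 15.1 station [-49.5 126.7 133.3] F [ 0.9 -0.4  0.4] open 0.005
turn [-0.0015 -0.0004  0.0001]
axes in station (cols tool x y z)
 [[-0.     1.    -0.002]
 [ 1.     0.     0.   ]
 [ 0.    -0.002 -1.   ]]
(-0.0485, 0.017, 0.133) -> [-0.1097  0.001   0.0003]
```

```bash
python3 -m pendant '[[[0,0,0],[-0.005,0,0],0],[[0,0,0],[-0.01,0,0],0],[[0,0,0],[-0.016,0,0],0],[[0,0,0],[-0.022,0,0],0],[[0,0,0],[-0.028,0,0],0],[[0,0,0],[-0.034,0,0],0],[[0,0,0],[-0.038,0,0],0],[[0,0,0],[-0.04,0,0],0]]' | grep -E "pos|force"; python3 - <<'E'
from h import *
from plant import r
import cv2
go((-.0485,.017,.133))
b=r.snapshot("side")["image"][:,:,::-1]
cv2.imwrite("pics/p11.png",cv2.resize(b[190:290,260:380],(720,600),interpolation=cv2.INTER_CUBIC))
E
```

```text
tool_pos: [0.5714, 0.046, 0.1332]
contact_force: [-0.3, 1.3, -0.6]
clk 15.9 station [-49.5  86.1 133.2] F [-0.3  1.3 -0.6] open 0.007
turn [-0.0018  0.0002 -0.0008]
axes in station (cols tool x y z)
 [[ 0.001  1.    -0.002]
 [ 1.    -0.001 -0.   ]
 [-0.    -0.002 -1.   ]]
(-0.0485, 0.017, 0.133) -> [-0.0691  0.0011  0.0002]
```

View pics/p11.png

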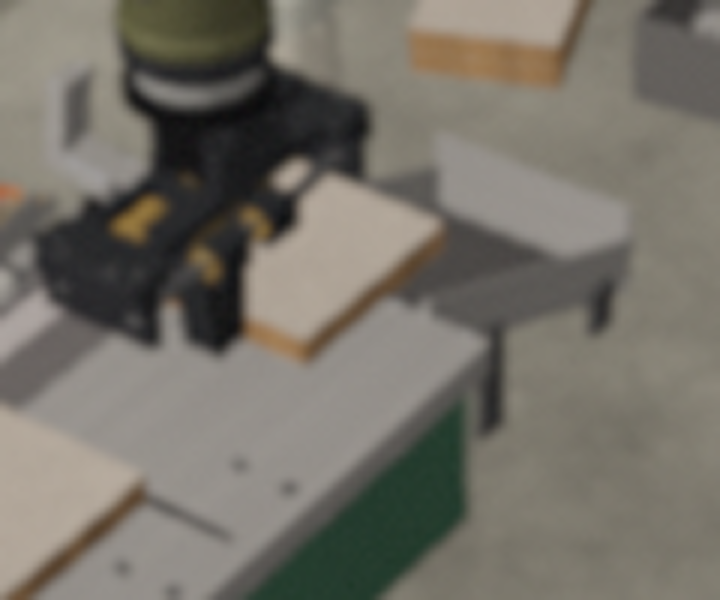

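The blank moves straight and already overhangs the ledge. I'll push on over the edge.

```bash
python3 -m pendant '[[[0,0,0],[-0.004,0.001,0],0],[[0,0,0],[-0.009,0.001,0],0],[[0,0,0],[-0.015,0.001,0],0],[[0,0,0],[-0.021,0.001,0],0],[[0,0,0],[-0.027,0.001,0],0],[[0,0,0],[-0.033,0.001,0],0],[[0,0,0],[-0.039,0.001,0],0],[[0,0,0],[-0.042,0.001,0],0]]' | grep -E "pos|force"; python3 -m pendant '[[[0,0,0],[-0.004,0,0],0],[[0,0,0],[-0.009,0,0],0],[[0,0,0],[-0.015,0,0],0],[[0,0,0],[-0.021,0,0],0],[[0,0,0],[-0.027,0,0],0],[[0,0,0],[-0.032,0,0],0],[[0,0,0],[-0.034,0,0],0],[[0,0,0],[-0.034,0,0],0]]' | grep -E "pos|force"; python3 - <<'E'
from h import *
from plant import r
import cv2
go((-.0485,.017,.133))
b=r.snapshot("side")["image"][:,:,::-1]
cv2.imwrite("pics/p12.png",b)
g=b[190:290,260:380].astype(int); 
m=((g[...,2]>150)&(g[...,2]-g[...,0]>15)).astype(np.uint8)
n,l,s_,ce=cv2.connectedComponentsWithStats(m)
for i in range(1,n):
    if s_[i,4]>60: print(s_[i],ce[i])
E
```

```text
tool_pos: [0.5698, 0.0036, 0.1332]
contact_force: [0.2, -0.8, 0.7]
tool_pos: [0.5677, -0.0297, 0.1332]
contact_force: [0.4, 1.1, 0.2]
clk 17.55 station [-48.5  10.3 133.2] F [0.4 1.1 0.2] open 0.005
turn [-0.0017  0.0001 -0.0008]
axes in station (cols tool x y z)
 [[ 0.001  1.    -0.002]
 [ 1.    -0.001 -0.   ]
 [-0.    -0.002 -1.   ]]
(-0.0485, 0.017, 0.133) -> [0.0067 0.     0.0002]
[  0   0  22  17 191] [8.66492147 7.32984293]
[ 69   0  27  13 188] [82.67021277  3.84042553]
[ 57  36  24  12 128] [67.84375  42.109375]
[  0  68  24  31 394] [ 7.69035533 81.35786802]
```

```bash
python3 -m pendant '[[[0,0,0],[0.01,0,-0.01],0],[[0,0,0],[0.01,0,-0.05],0],[[0,0,0],[0.01,0,-0.1],0],[[0,0,0],[0.05,-0.04,-0.12],0],[[0,0,0],[0.1,-0.08,-0.12],0],[[0,0,0],[0.15,-0.12,-0.12],0],[[0,0,0],[0.2,-0.15,-0.12],0],[[0,0,0],[0.25,-0.15,-0.12],0],[[0,0,0],[0.25,-0.15,-0.12],0],[[0,0,0],[0.25,-0.15,-0.12],0]]' | grep -E "pos|force"; python3 - <<'E'
from h import *
from plant import r
import cv2
a=r.snapshot("top")["image"][:,:,::-1]; b=r.snapshot("side")["image"][:,:,::-1]
f=lambda i:cv2.resize(i,(400,400),interpolation=cv2.INTER_CUBIC)
cv2.imwrite("pics/p13.png",np.hstack([f(a[130:300,250:420]),f(b[170:290,240:360])]))
E
```

```text
tool_pos: [0.4312, 0.2385, 0.2549]
contact_force: [-0.1, -0.6, 0.2]
```

View pics/p13.png

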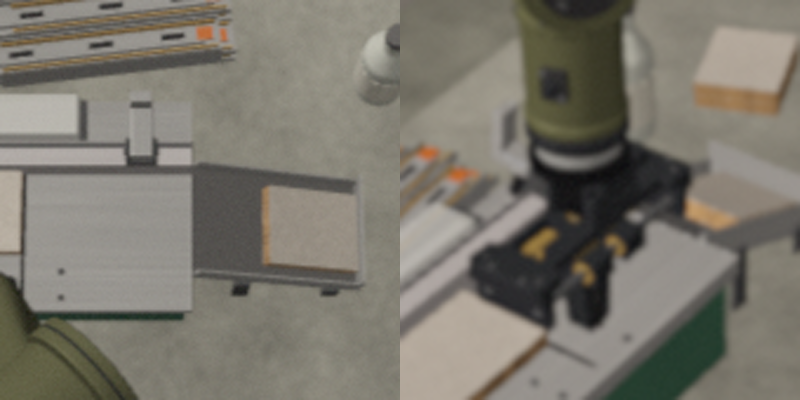

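The top view shows the blank in the chute against its end wall (crop x 262–358, y 185–270). The stop is folded right back behind the fence at (140,110), and the bed is clear. Nothing touches the robot, so I'm handing in.

```bash
python3 -c "
from plant import r
print(r.get_state()['clock'],r.finish_job())"
```

```text
the job is handed in; nothing more can be done
18.7 None
```

The job is done and handed in at 18.7 s.

- **Stop:** I pinched the flip stop's arm and swung it up to about 2 rad. I then pushed it from the front with shut fingers until the force rose to about 12 N at the end of its travel, and it stayed there.
- **Blank:** I dragged it about 72 mm along the bed under 6–10 N of fingertip pressure. I then pushed it from behind, reading about 1 N between strokes, until it dropped off the ledge.
- **Last check:** the final pictures show the blank at the bottom of the chute against the end wall and the stop folded back behind the fence. The clamped board's end looks unmoved, and the robot is clear with about zero contact force.
- **Not checked:** I didn't measure the bystanders (the loose items around the station) again. No unexpected forces showed up. I read forces only between strokes, so I can't rule out brief peaks.
- **Disagreement:** on first measurement the fence edge came out about 2 mm off in station x. I split the difference and it caused no trouble.

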